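Proof-pull a frame hanger on the spring gauge

ROBOT

A 6-joint arm with a two-finger parallel gripper is mounted at the origin on the work surface. World frame = base frame: x ahead of the robot, y to its left, z up, the work surface at z = 0. Lengths are in m, angles in rad, forces in N, time in s.
With the tool pointing down it reaches from about 0.35 to 0.95 m from the base axis. Payload 17.4 kg.
Tool frame: the origin (TCP) lies midway between the tips of the shut fingers; the grasp point (between the pads) lies 19 mm behind it; x points along the fingers, y is the direction in which the jaws open and shut, and the axes are right-handed (so a half turn about x gives the same grasp; the last joint's range is limited). The gripper opens to 93 mm and grips with 3 to 60 N. Pads are 15 mm wide; open, the fingers measure 128 mm over their backs; the gripper's body (75 mm by 188 mm) begins 65 mm behind the grasp point.
Start: joints at [1.273, 0.116, 1.442, -0, 1.584, -0.038], TCP at [0.173, 0.652, 0.219] pointing down, gripper open.
Joint ranges: [-2.83, 2.83], [-0.83, 2.19], [0.07, 2.5], [-1.14, 4.28], [0.01, 3], [-2.97, 2.97]. Speed limits (rad/s): [1.89, 1.89, 2.22, 3.14, 3.14, 3.14].

INTERFACE

Orientations are given as [roll, pitch, yaw] about the fixed x, y, z axes, in that order (R = Rz(yaw) Ry(pitch) Rx(roll)).
In Python, from bench import r gives the robot as it stands.
- The arm moves only by the tool drive_tool, never from a script. Its argument "targets" is a list of rows, each an object with "dp": the shift along the tool's x, y, z in mm, a list of three; "rotation": the turn, a rotation vector about the tool's x, y, z in degrees, a list of three; "claw": the closure, from 0 (fully open) to 1 (shut). A call has 1 to 5 rows; each row is the pose to reach, as a shift and turn from the pose commanded when the call began, along the tool's axes at that moment; what a row does not reach only later rows make up. A row lasts 1/12 s, in which the tool goes at most 41.7 mm and 7.16 degrees, less where a joint would pass 70% of its speed; a pose out of reach is approached as far as the arm can. A call with a gripper value outside its range is refused whole. The fingers move at their own pace and stop on an object; the grip force is fixed at half the most. Time passes only in rows, so rows that repeat a pose let the fingers close. It gives the time, the measured TCP pose, the force and the opening at its end, in the units of the state.
- r.observe(): the state, without advancing time (a new reading comes with each control period).
- r.read_camera(name): name is "scene" or "top" or "wrist"; returns a dict with "pixels" (420x560x3 uint8, red, green, blue), "fov_y" (degrees; the focal length in pixels is half the picture's height over the tangent of half this angle, whatever the lens; pixels are square), "cx", "cy" (the principal point, pixels), "camera_from_world" (4x4, takes a point from world to camera coordinates). Camera axes: x right, y down, z forward; pixel columns grow to the right and rows downward; lengths in m; the calibration is good to about 2 mm. A picture is of the moment at which its call begins. There is no depth.
- r.job_done(): hands the job in, once; it reports no verdict.
The state is a dict: "t": time; "qpos": joint angles; "joint_vel": joint speeds; "joint_efforts": joint torques, N m; "ee_pos": TCP position; "eef_rot": TCP orientation; "ft_force": force on the tool from outside, world axes, zero at the start; "torque": the same for the moment, N m; "gripper_width": finger opening in m.
Only numpy, scipy, OpenCV 4.12 (cv2) and the standard library are available. Lean on these libraries where they do the work, as an engineer would, in place of code of your own. Each camera call takes 0.05 s, during which the arm holds its last target. There are 200 camera calls.

TASK

Proof-test the aluminium frame hanger, the one with the wide lip at one end: hook its lip behind the front bar of the bench pull gauge's stirrup and pull with the hanger, along the gauge, until the gauge's pointer is level with the rider clip; hold it there for two seconds without going more than a centimetre past the rider. Then let the spring draw the slide gently all the way home (no snapping back), unhook the hanger and put it in the slatted crate. Leave the rider, the similar handle without a lip, the figurine and the jar where they are.

Things in the scene. Friction and masses are not known exactly. Their poses are not given: they have to be found in the camera images.
- gauge: bench pull gauge, fixed: steel base 300 x 130 x 10 mm with a grey housing 184 x 80 mm, top at 70 mm, over its far part. Origin: centre of the base's underside; x runs along the gauge away from the stirrup, so the slide is pulled along its -x; z up. A slot and a scale with 10 mm graduations are on the housing's top
- pull_slide (a joint): travel of the sprung slide in m: 0 home, grows as the stirrup is pulled out along the gauge's -x, stop at 0.075. Pull needed: about 3.2 N at the start plus 160 N/m, so 9 to 13 N at the rider (friction 0.4 N). Pointer and rider are level when joint pull_slide equals joint rider
- pull_bar (a point): centre of the stirrup's front bar (moves with the slide). The bar is steel, 114 mm long along the gauge's y, 12 mm thick along x, 14 mm high, top at 54 mm and underside at 40 mm above the bench. Behind it (gauge +x) the stirrup is an open window 56 mm long and 94 mm wide, with nothing below it but the base (top at 10 mm); at home the bar centre is at gauge x = -0.110
- pointer (a point): top of the thin steel pointer (4 x 30 x 10 mm) that stands up on the housing's top, 80 mm above the bench; moves with the slide, along the gauge's -x when pulled
- rider (a joint): setting of the rider clip in m, in slide travel (35 to 60 mm at the start); stiff, must not be moved
- rider_tip (a point): tip of the dark rider clip (16 x 22 x 14 mm) on the housing's top beside the slot on the gauge's +y side; level with the pointer when both have the same gauge x
- board: plywood board 240 x 230 x 6 mm, fixed, on which hanger and handle stand; origin at the centre of its underside
- hanger: the frame hanger, about 0.17 kg: an aluminium bridge 140 mm long (x), 50 mm tall; bar 14 mm wide (y) and 20 mm high, underside at 30 mm; at its +x end a flat lip 46 mm wide, 8 mm thick, reaching from the bar's top (50 mm) down to 0, lip centre at x = 0.066; at its -x end a narrow foot 14 x 14 mm. Origin: centre of its footprint, at the underside of lip and foot; z up
- hanger_grip (a point): place to grip on the hanger: middle of the bar's height, 10 mm from its mid-length towards the lip (hanger x = 0.010, z = 0.040)
- hanger_lip (a point): middle of the lip's lower half (hanger x = 0.066, z = 0.015)
- handle: look-alike to leave alone: aluminium handle of the same length, height and bar, but with a narrow 14 mm foot at both ends and no lip
- crate: slatted wooden crate, fixed, outside 220 (x) x 190 (y) x 70 mm high, walls 8 mm, open on top; origin at the centre of its underside
- figurine: bystander: plaster figurine, 65 mm wide foot, 146 mm tall, upright
- jar: bystander: closed glass jar, 64 mm wide, 85 mm tall
There are look-alikes about, which are no part of the job. Leave any red look-alike of the hanger alone.

How it is judged:
On the way, in this order (a step that is already met when the one before it is completed fails the run):
1. with its lip behind the stirrup bar, the hanger pulls the slide until the pointer is level with the rider (within 6 mm) and holds it there for 1.5 s (x of pointer in the frame of rider_tip between -0.006 and 0.006 m and contact force between hanger and gauge above 5 N), for 1.5 s.
2. the slide is back home (within 6 mm) (value of joint pull_slide below 0.006 m), for 0.2 s.
At the end, for the whole second after the job is handed in: The hanger lies at rest inside the crate (origin within its walls; grip and lip points lower than 75 mm above the bench), released, and the gauge's slide is home within 6 mm (x of hanger in the frame of crate between -0.11 and 0.11 m and y of hanger in the frame of crate between -0.095 and 0.095 m and height (world z) of each of hanger_grip, hanger_lip below 0.075 m and linear speed of hanger below 0.02 m/s and value of joint pull_slide below 0.006 m); the robot touches nothing.
It fails at once if the pointer is pulled more than 12 mm past the rider (x of pointer in the frame of rider_tip below -0.012 m).
It fails at once if the slide snaps back (faster than 0.25 m/s) (velocity of joint pull_slide below -0.25 m/s).
It fails at once if the rider is shifted by more than 6 mm (distance of rider_tip from where it was at the start of the episode above 0.006 m).
It fails at once if the handle without a lip is moved by more than 40 mm (distance of handle from where it was at the start of the episode above 0.04 m).
It fails at once if the figurine or jar is moved by more than 40 mm or the figurine is tipped (distance of any of figurine, jar from where it was at the start of the episode above 0.04 m or angle between figurine's own z axis and vertical above 0.5 rad).
It also fails if it takes over 64 s, if anything falls off the work surface, if the arm or the gripper's body presses on something with over 40 N, if the wrist force passes 120 N, or if a joint passes its speed limit or range.

## Working session

There is one attempt and no reset: what is moved stays moved. The work goes in short steps, Python scripts to look and compute and a tool call to move; the robot and the scene stay as the last step left them, time stands still between calls to the robot, and variables do not carry over. Pictures are saved under pics/ and viewed, about 8 in all and at most 12, crops included, and the job is handed in when it is done.

Besides the shell and the picture viewer there is one more tool, called after "Call:" as a command line: name --argument value ..., lists and objects as JSON in quotes. drive_tool: Moves the arm, as the interface text tells. Its arguments: {"type":"object","properties":{"targets":{"type":"array","items":{"type":"object","properties":{"dp":{"type":"array","items":{"type":"number"}},"rotation":{"type":"array","items":{"type":"number"}},"claw":{"type":"number"}}}}},"required":["targets"]}

```bash
mkdir -p pics; cat > h.py <<'E'
import numpy as np,cv2
from bench import r
def snap(n,f):
    c=r.read_camera(n); cv2.imwrite('pics/'+f,c['pixels'][:,:,::-1]); np.savez('pics/'+f+'.npz',**{k:np.array(v) for k,v in c.items()}); return c
def load(f): return dict(np.load('pics/'+f+'.npz'))
def ray(c,u,v,z):
    f=c['pixels'].shape[0]/2/np.tan(np.radians(float(c['fov_y']))/2)
    T=np.linalg.inv(c['camera_from_world']); d=T[:3,:3]@[(u-c['cx'])/f,(v-c['cy'])/f,1]; o=T[:3,3]
    return o+d*(z-o[2])/d[2]
def proj(c,p):
    f=c['pixels'].shape[0]/2/np.tan(np.radians(float(c['fov_y']))/2)
    q=c['camera_from_world']@np.append(p,1); return np.array([c['cx']+f*q[0]/q[2],c['cy']+f*q[1]/q[2]])
E
python3 - <<'E'
from h import *
c=snap('top','top0.png');d=snap('scene','scene0.png')
for k in (c,d): print(k['fov_y'],k['cx'],k['cy'],np.linalg.inv(k['camera_from_world']).round(3))
print(r.observe())
E
```

```text
54.316472358807836 276.61339004439014 203.99900708201324 [[ 5.00e-03 -9.73e-01  2.32e-01  2.82e-01]
 [-1.00e+00 -5.00e-03 -0.00e+00  7.10e-02]
 [ 1.00e-03 -2.32e-01 -9.73e-01  1.09e+00]
 [ 0.00e+00  0.00e+00  0.00e+00  1.00e+00]]
55.621663663068915 286.56465775425005 209.971425277465 [[ 0.821  0.304 -0.482  1.088]
 [ 0.57  -0.454  0.685 -0.764]
 [-0.01  -0.837 -0.547  0.747]
 [ 0.     0.     0.     1.   ]]
{'t': 0.1, 'qpos': array([ 1.27317639e+00,  1.16437665e-01,  1.44216952e+00,  4.17305883e-06,
        1.58402013e+00, -3.78015160e-02]), 'joint_vel': array([ 0.00010773, -0.00157194, -0.00418115,  0.00087187,  0.00112728,
        0.00110817]), 'joint_efforts': array([ 1.06555904e-03, -7.22891164e+01, -6.23865724e+01,  7.81579572e-02,
        2.27446767e-02, -5.93978029e-05]), 'ee_pos': array([0.17336673, 0.65217105, 0.21799722]), 'eef_rot': array([-1.61263077,  1.56976165, -1.87244914]), 'ft_force': array([-0.48376435,  0.36736388,  0.82517352]), 'torque': array([ 0.04312626, -0.05011865, -0.01091036]), 'gripper_width': 0.092626590683733}
```

View pics/top0.png

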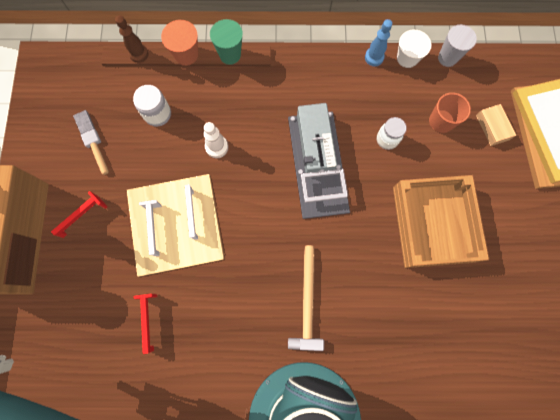

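View pics/scene0.png

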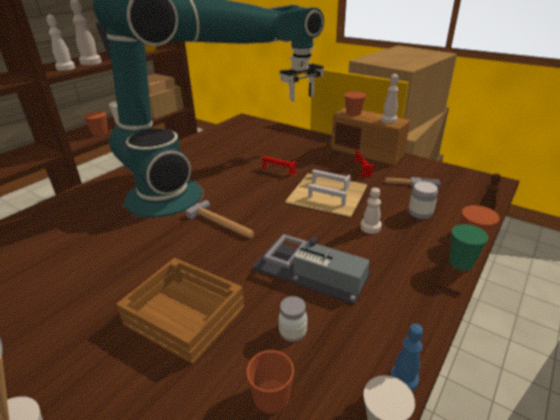

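The top view shows the hanger on the board at left, with its lip at about (150,204) and its foot at (153,253). The handle is at (190,212). The gauge stirrup bar is at about (327,202) and the crate at (440,222). The scene view agrees.

```bash
cat >> h.py <<'E'
from scipy.spatial.transform import Rotation as R
def goal(p,yaw_open):
    """print dp (mm) & rotvec (deg) in tool axes to reach TCP p, tool down, jaw axis y at world angle yaw_open (mod pi)"""
    s=r.observe(); M=R.from_euler('xyz',s['eef_rot']).as_matrix()
    best=None
    for a in (yaw_open,yaw_open+np.pi):
        x=np.array([0,0,-1.]);y=np.array([np.cos(a),np.sin(a),0]);G=np.column_stack([x,y,np.cross(x,y)])
        rv=np.degrees(R.from_matrix(M.T@G).as_rotvec())
        if best is None or np.linalg.norm(rv)<np.linalg.norm(best): best=rv
    print('t',s['t'],'pos',s['ee_pos'].round(4),'dp',(M.T@(np.array(p)-s['ee_pos'])*1000).round(1),'rot',best.round(2),'q',s['qpos'].round(2))
E
python3 - <<'E'
from h import *
c=load('top0.png')
M=R.from_euler('xyz',r.observe()['eef_rot']).as_matrix(); print(M.round(3))
def P(n,u,v,z): print(n,ray(c,u,v,z).round(3))
P('lip',150,204,.056);P('foot',153,253,.056);P('handle1',188,188,.056);P('handle2',193,237,.056)
P('barL',305,203,.054);P('barR',347,200,.054)
for q in [(291,119),(331,112),(304,217),(349,211)]: P('base',*q,.01)
for q in [(395,181),(474,178),(486,263),(405,267)]: P('crate',*q,.07)
P('hammer end',310,248,.02);P('headcorner',305,345,.03)
# segment bright grey on board
im=c['pixels'][:,:,::-1].copy();h=cv2.cvtColor(im,cv2.COLOR_BGR2HSV)
m=((h[...,1]<60)&(h[...,2]>110)).astype('uint8');m[:,:130]=0;m[:,215:]=0;m[:185]=0;m[265:]=0
n,l,s,ce=cv2.connectedComponentsWithStats(m)
for i in range(1,n):
    if s[i,4]>30: print(s[i],ce[i])
big=cv2.resize(im[90:275,125:365],None,fx=3.3,fy=3.3,interpolation=cv2.INTER_CUBIC);cv2.imwrite('pics/crop0.png',big[:,:])
E
```

```text
[[-0.     0.257  0.966]
 [-0.001  0.966 -0.257]
 [-1.    -0.001 -0.   ]]
lip [0.527 0.399 0.056]
foot [0.4   0.382 0.056]
handle1 [0.571 0.303 0.056]
handle2 [0.441 0.283 0.056]
barL [ 0.532 -0.004  0.054]
barR [ 0.541 -0.113  0.054]
base [0.789 0.03  0.01 ]
base [ 0.812 -0.084  0.01 ]
base [ 0.504 -0.004  0.01 ]
base [ 0.521 -0.125  0.01 ]
crate [ 0.589 -0.237  0.07 ]
crate [ 0.598 -0.443  0.07 ]
crate [ 0.378 -0.449  0.07 ]
crate [ 0.367 -0.248  0.07 ]
hammer end [ 0.419 -0.018  0.02 ]
headcorner [ 0.179 -0.001  0.03 ]
[ 159  185   56   80 2156] [186.9471243  224.36549165]
[139 199  22  57 517] [150.16054159 224.14119923]
```

View pics/crop0.png

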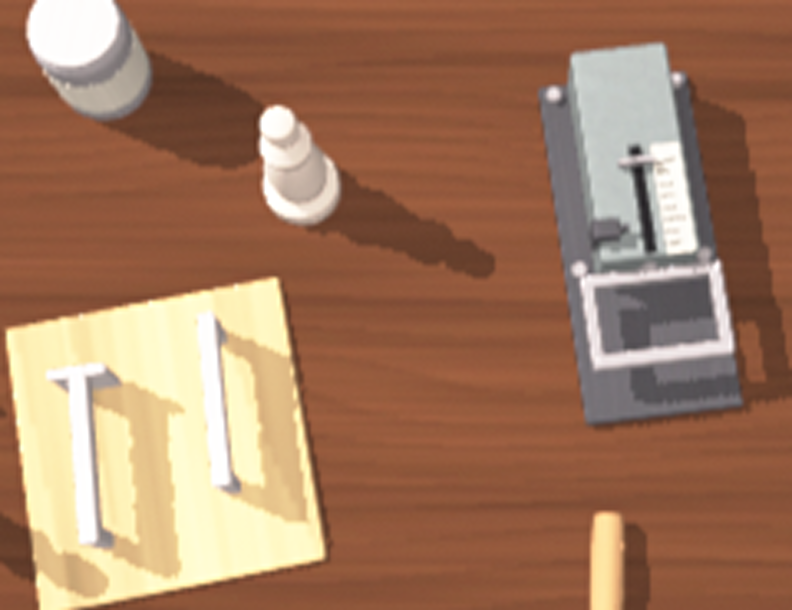

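The crop shows the hanger's lip centre at crop (78,374) and its foot end at (92,543). The stirrup bar's near edge runs (602,365)–(733,350), the rider is at (607,230) and the pointer at (640,160). Next I move above the hanger.

```bash
python3 - <<'E'
from h import *
c=load('top0.png')
a=ray(c,125+78/3.3,90+374/3.3,.056);b=ray(c,125+91/3.3,90+542/3.3,.056)
print(a,b,np.linalg.norm(a-b),np.degrees(np.arctan2(*(a-b)[1::-1])))
g=a-(a-b)/np.linalg.norm(a-b)*.056;print(g)
goal([g[0],g[1],.17],np.arctan2(*(a-b)[1::-1])+np.pi/2)
E
```

```text
[0.52891079 0.40275457 0.056     ] [0.39694414 0.38262001 0.056     ] 0.1334938160121407 8.67489412744444
[0.47355143 0.39430822 0.056     ]
t 0.1 pos [0.1734 0.6522 0.218 ] dp [  48.2 -172.   356.4] rot [-2.356e+01 -1.000e-02  6.000e-02] q [ 1.27  0.12  1.44  0.    1.58 -0.04]
```

Call:
drive_tool --targets '[{"dp":[48,-172,356],"rotation":[-23.6,0,0],"claw":0},{"dp":[48,-172,356],"rotation":[-23.6,0,0],"claw":0},{"dp":[48,-172,356],"rotation":[-23.6,0,0],"claw":0},{"dp":[48,-172,356],"rotation":[-23.6,0,0],"claw":0.3},{"dp":[48,-172,356],"rotation":[-23.6,0,0],"claw":0.3}]'

```text
t: 0.52
ee_pos: [0.3301, 0.517, 0.1932]
eef_rot: [-2.284, 1.57, -2.128]
ft_force: [0.1, 0.4, 0.1]
gripper_width: 0.0837
```

```bash
python3 - <<'E'
from h import *
goal([.4735,.3943,.17],np.radians(98.7))
E
```

```text
t 0.5167 pos [0.3301 0.517  0.1932] dp [  23.2 -143.5  122.6] rot [ 0.24 -0.01  0.02] q [ 0.96 -0.01  1.61 -0.    1.54 -0.77]
```

Call:
drive_tool --targets '[{"dp":[20,-135,110],"rotation":[0,0,0],"claw":0.3},{"dp":[20,-135,110],"rotation":[0,0,0],"claw":0.3},{"dp":[20,-135,110],"rotation":[0,0,0],"claw":0.3},{"dp":[20,-135,110],"rotation":[0,0,0],"claw":0.3},{"dp":[20,-135,110],"rotation":[0,0,0],"claw":0.3}]'

```text
t: 0.93
ee_pos: [0.4615, 0.3978, 0.1725]
eef_rot: [-1.852, 1.569, -1.703]
ft_force: [-0.2, -0.7, -0.8]
gripper_width: 0.0657
```

Call:
drive_tool --targets '[{"dp":[0,0,0],"rotation":[0,0,0],"claw":0.3},{"dp":[0,0,0],"rotation":[0,0,0],"claw":0.3},{"dp":[0,0,0],"rotation":[0,0,0],"claw":0.3}]'

```text
t: 1.18
ee_pos: [0.4576, 0.4026, 0.1738]
eef_rot: [2.186, 1.571, 2.339]
ft_force: [-0.1, 0.4, 0.3]
gripper_width: 0.0652
```

```bash
python3 - <<'E'
from h import *
goal([.4735,.3943,.17],np.radians(98.7))
c=snap('wrist','w1.png'); print(np.linalg.inv(c['camera_from_world']).round(3))
E
```

```text
t 1.1833 pos [0.4576 0.4026 0.1738] dp [  3.8 -10.6  14.5] rot [ 0.06 -0.01 -0.01] q [ 0.68 -0.01  1.65  0.    1.51 -1.04]
[[-0.152  0.95   0.273  0.382]
 [ 0.988  0.146  0.043  0.392]
 [ 0.001  0.276 -0.961  0.341]
 [ 0.     0.     0.     1.   ]]
```

View pics/w1.png

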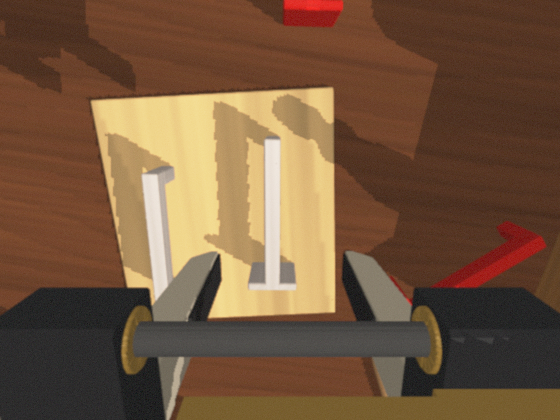

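The wrist view shows the hanger bar running from (272.5,137) at the foot end to the lip's top face (272,279–289). The handle is at left (155,170).

```bash
python3 - <<'E'
from h import *
c=load('w1.png')
h=cv2.cvtColor(c['pixels'],cv2.COLOR_RGB2HSV);m=((h[...,1]<45)&(h[...,2]>150))
for v in (145,180,220,255,283,286): 
    u=np.where(m[v,225:320])[0]+225; print(v,u.min(),u.max())
u=np.where(m[:,272])[0];print('rows',u[u<330].min(),u[u<330].max())
for n,p in dict(foot=(272.5,137.5),mid=(272.5,200),lipin=(272.5,279.5),lipout=(272.5,289.5),lipL=(249,284),lipR=(296.5,284)).items(): print(n,ray(c,*p,.056).round(4))
E
```

```text
145 264 279
180 265 279
220 265 279
255 265 278
283 249 294
286 249 295
rows 139 289
foot [0.3981 0.3872 0.056 ]
mid [0.4507 0.3949 0.056 ]
lipin [0.5262 0.406  0.056 ]
lipout [0.5365 0.4075 0.056 ]
lipL [0.5342 0.3848 0.056 ]
lipR [0.5274 0.4289 0.056 ]
```

```bash
python3 - <<'E'
from h import *
goal([.4772,.3988,.027],np.radians(98.3))
E
```

```text
t 1.2333 pos [0.4575 0.4028 0.1739] dp [146.9  -7.   18.9] rot [ 0.5  -0.   -0.01] q [ 0.68 -0.01  1.65  0.    1.51 -1.04]
```

Call:
drive_tool --targets '[{"dp":[40,-7,19],"rotation":[0.5,0,0],"claw":0.3},{"dp":[80,-7,19],"rotation":[0.5,0,0],"claw":0.3},{"dp":[120,-7,19],"rotation":[0.5,0,0],"claw":0.3},{"dp":[147,-7,19],"rotation":[0.5,0,0],"claw":0.3},{"dp":[147,-7,19],"rotation":[0.5,0,0],"claw":0.3}]'

```text
t: 1.65
ee_pos: [0.4749, 0.3968, 0.0206]
eef_rot: [-2.647, 1.562, -2.502]
ft_force: [-0.2, 0.1, -1.7]
gripper_width: 0.0648
```

```bash
python3 - <<'E'
from h import *
goal([.4772,.3988,.027],np.radians(98.3)); print(r.observe()['ft_force'])
E
```

```text
t 1.65 pos [0.4749 0.3968 0.0206] dp [-6.5  1.6  2.5] rot [ 0.01 -0.42  0.23] q [ 0.65  0.12  1.76  0.    1.26 -1.06]
[-0.22074423  0.07413395 -1.70787837]
```

Call:
drive_tool --targets '[{"dp":[0,0,0],"rotation":[0,0,0],"claw":0.3},{"dp":[0,0,0],"rotation":[0,0,0],"claw":0.3},{"dp":[0,0,0],"rotation":[0,0,0],"claw":0.3}]'

```text
t: 1.9
ee_pos: [0.479, 0.399, 0.0297]
eef_rot: [0.521, 1.567, 0.665]
ft_force: [1.1, 0.3, -0.2]
gripper_width: 0.065
```

Call:
drive_tool --targets '[{"dp":[0,0,0],"rotation":[0,0,0],"claw":1},{"dp":[0,0,0],"rotation":[0,0,0],"claw":1},{"dp":[0,0,0],"rotation":[0,0,0],"claw":1},{"dp":[0,0,0],"rotation":[0,0,0],"claw":1},{"dp":[0,0,0],"rotation":[0,0,0],"claw":1}]'

```text
t: 2.32
ee_pos: [0.4783, 0.3977, 0.0269]
eef_rot: [0.485, 1.571, 0.629]
ft_force: [0.5, 0.0, -0.6]
gripper_width: 0.0364
```

Call:
drive_tool --targets '[{"dp":[0,0,0],"rotation":[0,0,0],"claw":1},{"dp":[0,0,0],"rotation":[0,0,0],"claw":1},{"dp":[0,0,0],"rotation":[0,0,0],"claw":1},{"dp":[0,0,0],"rotation":[0,0,0],"claw":1},{"dp":[0,0,0],"rotation":[0,0,0],"claw":1}]'

```text
t: 2.73
ee_pos: [0.4782, 0.3976, 0.0266]
eef_rot: [-2.342, 1.571, -2.199]
ft_force: [1.1, -0.3, -1.6]
gripper_width: 0.014
```

The grip closed on 14 mm, which is the bar's width. Now I lift.

Call:
drive_tool --targets '[{"dp":[-30,0,0],"rotation":[0,0,0],"claw":1},{"dp":[-70,0,0],"rotation":[0,0,0],"claw":1},{"dp":[-110,0,0],"rotation":[0,0,0],"claw":1},{"dp":[-150,0,0],"rotation":[0,0,0],"claw":1},{"dp":[-180,0,0],"rotation":[0,0,0],"claw":1}]'

```text
t: 3.15
ee_pos: [0.4783, 0.3978, 0.2103]
eef_rot: [0.523, 1.569, 0.667]
ft_force: [-0.1, 1.6, -1.7]
gripper_width: 0.0139
```

```bash
python3 - <<'E'
from h import *
goal([.45,-.072,.215],np.radians(97.5)); print(r.observe()['ft_force'],r.observe()['gripper_width'])
E
```

```text
t 3.15 pos [0.4783 0.3978 0.2103] dp [  -5.4 -460.9  -95.1] rot [ 0.72  0.11 -0.06] q [ 0.65  0.    1.57  0.    1.56 -1.06]
[-0.07219002  1.60747975 -1.65145705] 0.01391087344777194
```

Call:
drive_tool --targets '[{"dp":[-8,-461,-95],"rotation":[0.7,0,0],"claw":1},{"dp":[-8,-461,-95],"rotation":[0.7,0,0],"claw":1},{"dp":[-8,-461,-95],"rotation":[0.7,0,0],"claw":1},{"dp":[-8,-461,-95],"rotation":[0.7,0,0],"claw":1},{"dp":[-8,-461,-95],"rotation":[0.7,0,0],"claw":1}]'

```text
t: 3.57
ee_pos: [0.465, 0.1881, 0.21]
eef_rot: [-2.741, 1.571, -2.609]
ft_force: [0.3, -0.3, -3.0]
gripper_width: 0.0141
```

```bash
python3 - <<'E'
from h import *
goal([.45,-.072,.215],np.radians(97.5)); print(r.observe()['ft_force'],r.observe()['gripper_width'])
E
```

```text
t 3.5667 pos [0.465  0.1881 0.21  ] dp [  -5.  -255.9  -49.1] rot [ 0.05 -0.01  0.  ] q [ 0.33 -0.27  1.82 -0.    1.59 -1.37]
[ 0.33641353 -0.33036043 -2.95812344] 0.014087082140136407
```

Call:
drive_tool --targets '[{"dp":[-5,-246,-48],"rotation":[0,0,0],"claw":1},{"dp":[-5,-246,-48],"rotation":[0,0,0],"claw":1},{"dp":[-5,-246,-48],"rotation":[0,0,0],"claw":1},{"dp":[-5,-246,-48],"rotation":[0,0,0],"claw":1},{"dp":[-5,-246,-48],"rotation":[0,0,0],"claw":1}]'

```text
t: 3.98
ee_pos: [0.4522, -0.0199, 0.2145]
eef_rot: [-0.019, 1.57, 0.112]
ft_force: [1.1, -0.4, -2.6]
gripper_width: 0.0139
```

Call:
drive_tool --targets '[{"dp":[0,-30,0],"rotation":[0,0,0],"claw":1},{"dp":[0,-30,0],"rotation":[0,0,0],"claw":1},{"dp":[0,-30,0],"rotation":[0,0,0],"claw":1},{"dp":[0,-30,0],"rotation":[0,0,0],"claw":1},{"dp":[0,-30,0],"rotation":[0,0,0],"claw":1}]'

```text
t: 4.4
ee_pos: [0.4569, -0.047, 0.2143]
eef_rot: [2.157, 1.57, 2.289]
ft_force: [0.9, 0.4, -2.1]
gripper_width: 0.0139
```

```bash
python3 - <<'E'
from h import *
goal([.45,-.072,.215],np.radians(97.5)); print(r.observe()['ft_force'],r.observe()['gripper_width'])
c=snap('wrist','w2.png'); print(c['fov_y'])
E
```

```text
t 4.4 pos [ 0.4569 -0.047   0.2143] dp [ -0.7 -23.8 -10.1] rot [ 0.07 -0.01 -0.02] q [-0.16 -0.37  1.89  0.    1.62 -1.86]
[ 0.87613506  0.36325387 -2.06574938] 0.0138638408090108
64.081948988649
```

View pics/w2.png

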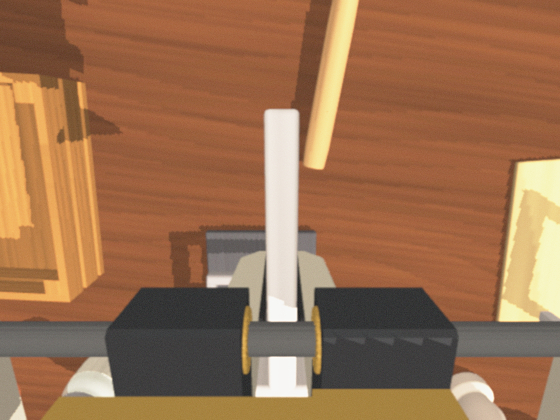

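The wrist view shows the base's front edge corners at about (207,232) and (316,232). The stirrup's left corner is at about (210,270), and the hanger and gripper hide the rest.

```bash
python3 - <<'E'
from h import *
c=load('w2.png');t=load('top0.png')
A=ray(c,207,232.5,.01);B=ray(c,316,231.5,.01);print('front',A,B,np.linalg.norm(A-B),(A+B)/2, np.degrees(np.arctan2(*(B-A)[1::-1]))-90)
pix=c['pixels']; 
print('bar edge cols 208-232', [(u,[int(x) for x in pix[262:292:2,u].sum(1)]) for u in (210,216,224)])
q=lambda x,y:(125+x/3.3,90+y/3.3)
# top view: gauge corners on crop
for n,p,z in [('baseFL',(588,424),.01),('baseFR',(741,406),.01),('baseBL',(540,89),.01),('barTopFL',(596,366),.054),('barTopFR',(733,352),.054),('housBL',(572,53),.07),('housBR',(664,43),.07),('pointerL',(619,162),.08),('pointerR',(660,159),.08),('rider',(592,230),.084),('riderR',(628,229),.084)]:
    print(n,ray(t,*q(*p),z).round(4))
gray=cv2.resize(t['pixels'][145:225,285:365,::-1],None,fx=7,fy=7,interpolation=cv2.INTER_CUBIC);cv2.imwrite('pics/crop1.png',gray)
E
```

```text
front [ 0.51945847 -0.1251081   0.01      ] [0.50148204 0.00098278 0.01      ] 0.12736585902793932 [ 0.51047026 -0.06206266  0.01      ] 8.113822987042425
bar edge cols 208-232 [(210, [367, 377, 368, 374, 371, 394, 445, 575, 678, 697, 696, 690, 665, 266, 153]), (216, [373, 378, 367, 368, 378, 396, 438, 578, 674, 697, 694, 655, 543, 217, 140]), (224, [377, 374, 380, 373, 383, 402, 436, 582, 679, 696, 696, 625, 378, 170, 165])]
baseFL [ 0.5001 -0.0013  0.01  ]
baseFR [ 0.5158 -0.1267  0.01  ]
baseBL [0.7957 0.0372 0.01  ]
barTopFL [ 0.538  -0.0052  0.054 ]
barTopFR [ 0.55   -0.1139  0.054 ]
housBL [0.7994 0.0127 0.07  ]
housBR [ 0.8088 -0.0633  0.07  ]
pointerL [ 0.6996 -0.0236  0.08  ]
pointerR [ 0.7023 -0.0565  0.08  ]
rider [ 0.6407 -0.0011  0.084 ]
riderR [ 0.6417 -0.0295  0.084 ]
```

View pics/crop1.png

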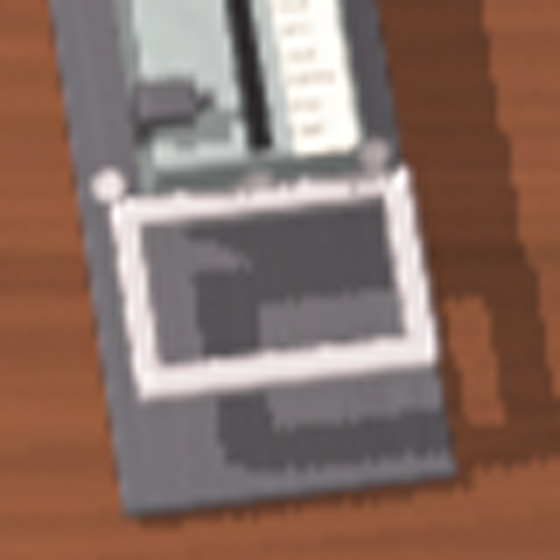

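The crop shows the stirrup window at crop (145–400, 210–365) and its bar's front edge at rows 395–360. The rider tip is at (205,103). The gauge pose agrees across views, with yaw about 7.5° and the bar centre at about (0.550,-0.058). Now I hover over the window.

```bash
cat >> h.py <<'E'
Y=np.radians(7.5);e=np.array([np.cos(Y),np.sin(Y)]);nn=np.array([-e[1],e[0]]);O=np.array([.6587,-.0434])
def G(x,y): return O+x*e+y*nn
E
python3 - <<'E'
from h import *
c=load('w2.png')
for u,v in [(216,276),(210,287)]:
  p=ray(c,u,v,.054)[:2]-O; print('bar edge gauge x,y',p@e,p@nn)
goal([*G(-.138,0),.14],np.radians(97.5)); print(G(-.138,0))
E
```

```text
bar edge gauge x,y -0.11472777776448614 -0.04590493930836156
bar edge gauge x,y -0.10166068531049548 -0.05307652649804296
t 4.45 pos [ 0.4569 -0.0469  0.2143] dp [ 74.3 -23.   62.5] rot [ 0.1  -0.01 -0.01] q [-0.16 -0.37  1.89  0.    1.62 -1.86]
[ 0.52188061 -0.06141261]
```

Call:
drive_tool --targets '[{"dp":[25,-23,30],"rotation":[0,0,0],"claw":1},{"dp":[50,-23,55],"rotation":[0,0,0],"claw":1},{"dp":[70,-23,63],"rotation":[0,0,0],"claw":1},{"dp":[70,-23,63],"rotation":[0,0,0],"claw":1},{"dp":[70,-23,63],"rotation":[0,0,0],"claw":1}]'

```text
t: 4.87
ee_pos: [0.5219, -0.0614, 0.1436]
eef_rot: [2.836, 1.568, 2.969]
ft_force: [0.1, 0.1, -1.4]
gripper_width: 0.0136
```

Call:
drive_tool --targets '[{"dp":[0,0,0],"rotation":[0,0,0],"claw":1},{"dp":[0,0,0],"rotation":[0,0,0],"claw":1},{"dp":[0,0,0],"rotation":[0,0,0],"claw":1},{"dp":[0,0,0],"rotation":[0,0,0],"claw":1}]'

```text
t: 5.2
ee_pos: [0.5224, -0.0624, 0.1456]
eef_rot: [-0.301, 1.569, -0.17]
ft_force: [0.1, 0.1, -3.5]
gripper_width: 0.0137
```

```bash
python3 - <<'E'
from h import *
goal([*G(-.138,0),.047],np.radians(97.5)); print(r.observe()['ft_force'])
a=snap('top','top1.png')['pixels'][60:270,230:440];b=snap('scene','sc1.png')['pixels'][190:330,210:410]
b=cv2.resize(b,None,fx=3,fy=3,interpolation=cv2.INTER_CUBIC);a=cv2.resize(a,(420,420))[:, :]
im=np.zeros((420,1020,3),'uint8');im[:,:420]=a;im[:,420:]=b
cv2.imwrite('pics/v1.png',cv2.resize(im,None,fx=.78,fy=.78)[:,:,::-1])
E
```

```text
t 5.2 pos [ 0.5224 -0.0624  0.1456] dp [98.6  1.1 -0.6] rot [0.02 0.1  0.03] q [-0.17 -0.18  1.85 -0.    1.47 -1.87]
[ 0.14117942  0.10318157 -3.51368631]
```

View pics/v1.png

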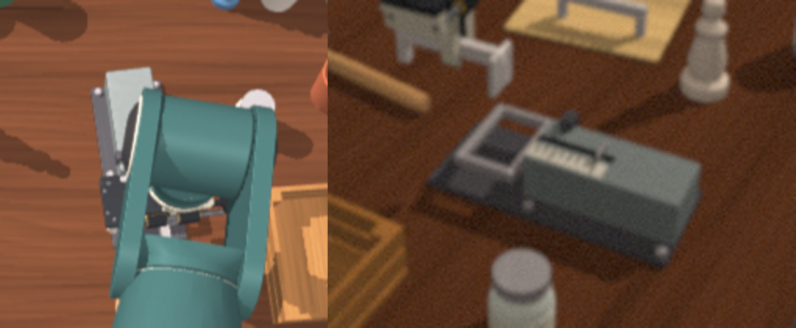

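The top view is blocked by the arm. The scene view shows the lip raised above the gauge's window, the pointer at (600,153) in the composite and the rider at (570,120). Now I descend.

Call:
drive_tool --targets '[{"dp":[25,1,0],"rotation":[0,0,0],"claw":1},{"dp":[50,1,0],"rotation":[0,0,0],"claw":1},{"dp":[70,1,0],"rotation":[0,0,0],"claw":1},{"dp":[88,1,0],"rotation":[0,0,0],"claw":1},{"dp":[95,1,0],"rotation":[0,0,0],"claw":1}]'

```text
t: 5.72
ee_pos: [0.5211, -0.0613, 0.0471]
eef_rot: [2.843, 1.568, 2.974]
ft_force: [-0.2, 0.4, -2.4]
gripper_width: 0.0139
```

Call:
drive_tool --targets '[{"dp":[0,0,0],"rotation":[0,0,0],"claw":1},{"dp":[0,0,0],"rotation":[0,0,0],"claw":1},{"dp":[0,0,0],"rotation":[0,0,0],"claw":1},{"dp":[0,0,0],"rotation":[0,0,0],"claw":1}]'

```text
t: 6.05
ee_pos: [0.5229, -0.0616, 0.0508]
eef_rot: [-0.303, 1.569, -0.172]
ft_force: [-0.2, 0.2, -3.1]
gripper_width: 0.0137
```

```bash
python3 - <<'E'
from h import *
goal([*G(-.150,0),.047],np.radians(97.5)); print(r.observe()['ft_force'])
c=load('sc1.png')
for n,u,v,z in [('ptr',326.2,255.4,.08),('rid',313.4,240.4,.080)]:
  p=ray(c,u,v,z)[:2]-O; print(n,p@e,p@nn)
E
```

```text
t 6.05 pos [ 0.5229 -0.0616  0.0508] dp [  3.8   0.3 -13. ] rot [0.01 0.1  0.03] q [-0.17 -0.11  1.95 -0.    1.3  -1.87]
[-0.2349977   0.17089137 -3.11790973]
ptr 0.048544339941157345 -0.011937524627686926
rid -0.007347488550743232 0.031695969383335486
```

Call:
drive_tool --targets '[{"dp":[3,0,-4],"rotation":[0,0,0],"claw":1},{"dp":[3,0,-8],"rotation":[0,0,0],"claw":1},{"dp":[3,0,-12],"rotation":[0,0,0],"claw":1},{"dp":[3,0,-16],"rotation":[0,0,0],"claw":1},{"dp":[3,0,-20],"rotation":[0,0,0],"claw":1}]'

```text
t: 6.47
ee_pos: [0.5021, -0.064, 0.0466]
eef_rot: [0.032, 1.57, 0.163]
ft_force: [5.0, 2.0, -5.0]
gripper_width: 0.0138
```

Call:
drive_tool --targets '[{"dp":[0,0,0],"rotation":[0,0,0],"claw":1},{"dp":[0,0,0],"rotation":[0,0,0],"claw":1},{"dp":[0,0,0],"rotation":[0,0,0],"claw":1}]'

```text
t: 6.72
ee_pos: [0.5026, -0.064, 0.0466]
eef_rot: [-0.06, 1.57, 0.071]
ft_force: [2.1, 1.2, -3.0]
gripper_width: 0.0139
```

```bash
cat >> h.py <<'E'
def st():
    s=r.observe();p=s['ee_pos'][:2]-O;f=s['ft_force'];print('t',s['t'],'gx',(p@e).round(4),'gy',(p@nn).round(4),'z',s['ee_pos'][2].round(4),'f_e',(f[:2]@e).round(2),f.round(2),'w',s['gripper_width'])
E
python3 -c "
from h import *
st()"
```

```text
t 6.7167 gx -0.1575 gy -0.0001 z 0.0466 f_e 2.27 [ 2.14  1.17 -2.97] w 0.013910591776932435
```

Call:
drive_tool --targets '[{"dp":[0,0,-5],"rotation":[0,0,0],"claw":1},{"dp":[0,0,-10],"rotation":[0,0,0],"claw":1},{"dp":[0,0,-15],"rotation":[0,0,0],"claw":1},{"dp":[0,0,-20],"rotation":[0,0,0],"claw":1},{"dp":[0,0,-25],"rotation":[0,0,0],"claw":1}]'

```text
t: 7.13
ee_pos: [0.478, -0.0672, 0.0466]
eef_rot: [0.084, 1.569, 0.215]
ft_force: [7.9, 2.0, -6.5]
gripper_width: 0.0138
```

Call:
drive_tool --targets '[{"dp":[0,0,-5],"rotation":[0,0,0],"claw":1},{"dp":[0,0,-10],"rotation":[0,0,0],"claw":1},{"dp":[0,0,-13],"rotation":[0,0,0],"claw":1},{"dp":[0,0,-16],"rotation":[0,0,0],"claw":1},{"dp":[0,0,-18],"rotation":[0,0,0],"claw":1}]'

```text
t: 7.55
ee_pos: [0.4604, -0.0695, 0.0466]
eef_rot: [0.082, 1.569, 0.213]
ft_force: [10.4, 4.2, -6.9]
gripper_width: 0.0135
```

Call:
drive_tool --targets '[{"dp":[0,0,0],"rotation":[0,0,0],"claw":1},{"dp":[0,0,0],"rotation":[0,0,0],"claw":1}]'

```text
t: 7.72
ee_pos: [0.4605, -0.0695, 0.0466]
eef_rot: [0.093, 1.569, 0.225]
ft_force: [9.5, 3.0, -7.3]
gripper_width: 0.0141
```

```bash
python3 - <<'E'
from h import *
st()
b=snap('scene','sc2.png')['pixels'][210:300,250:370]
cv2.imwrite('pics/v2.png',cv2.resize(b,None,fx=6,fy=6,interpolation=cv2.INTER_CUBIC)[:,:,::-1])
E
```

```text
t 7.7167 gx -0.1999 gy 0.0 z 0.0466 f_e 9.84 [ 9.53  3.   -7.3 ] w 0.014136481809414628
```

View pics/v2.png

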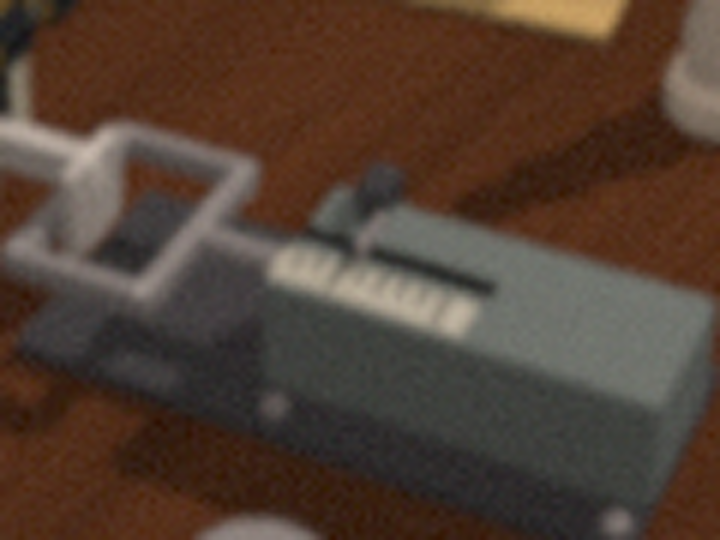

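The scene crop shows the lip hooked behind the bar, the pointer at crop (365,235) and the dark rider at about (381,190). They are close to level, so I measure them properly.

```bash
python3 - <<'E'
from h import *
for f in ('sc1.png','sc2.png'):
    c=load(f);h=c['pixels'].astype(int)
    V=h.max(2)
    print(f);print('rows 234-252, cols 304-332')
    sub=V[234:256,304:332]
    for i,rw in enumerate(sub): print(234+i,' '.join('%3d'%x for x in rw))
E
python3 - <<'E'
from h import *
c=load('sc2.png')
# scene-camera projections of known gauge points
for n,x,y,z in [('housFL',None,.04,.07)]: pass
for lab,p in {'hous front +y':(-.042,.04,.07),'hous front -y':(-.042,-.04,.07),'hous back +y':(.142,.04,.07),'hous back -y':(.142,-.04,.07),'ptr0 top':(.044,0,.08),'ptr .042':(.002,0,.08)}.items():
    q=proj(c,[*G(p[0],p[1]),p[2]]); print(lab,q.round(1),'crop',((q-[250,210])*6).round())
E
```

```text
sc1.png
rows 234-252, cols 304-332
234  89  86  87  82  87  84  82  85  81  78  80  87  84  80  84  79  80  78  77  81  75  74  80  79  85  83  83  83
235  86  85  88  83  81  79  79  74  81  82  82  82  86  87  81  82  78  76  80  81  77  79  77  83  81  84  80  89
236  85  90  82  87  81  84  78  77  78  77  81  88  82  76  79  80  84  81  72  75  75  76  82  85  85  86  83  85
237  80  83  80  82  79  79  76  77  72  78  79  80  77  82  77  79  77  77  77  75  78  82  84  85  86  88  91  84
238  83  82  81  81  82  84  73  73  69  70  70  75  73  77  77  76  78  75  80  83  86  86  84  84  84  86  89  86
239  92  86  81  82  81  79  73  67  63  67  66  69  68  66  73  79  76  78  83  83  87  85  85  87  90  88  84  83
240 114 102  94  88  85  78  70  65  63  61  63  57  64  61  78  78  77  81  84  85  87  89  85  87  85  80  78  71
241 131 117 104  94  86  75  61  52  55  61  63  58  55  65  75  75  83  87  84  84  89  87  86  80  73  71  64  64
242 137 121 109  99  81  66  50  54  48  49  54  51  54  70  72  85  87  86  82  86  85  83  81  72  70  64  58  55
243 124 116  98  84  
[... 3631 characters left out ...]
68  84  94  77  53  47  54  58  66  78  80  92 102 108 108 112 113 113 113 112 114 114 117 114
253 146 143 115  91  90 100 104  94  77  69  54  50  50  47  54  61  74  82  90 100 109 107 104 112 116 117 114 115
254 166 152 124 109 117 123 125 120 114 103  94  76  74  61  55  49  50  50  58  67  82  86 100 105 108 106 110 118
255 169 147 130 141 147 146 138 148 147 132 115 107 105  90  84  76  64  51  47  46  50  64  71  79  86 100 105 107
hous front +y [303.2 238.3] crop [319. 170.]
hous front -y [290.3 254.6] crop [242. 268.]
hous back +y [366.7 257.2] crop [700. 283.]
hous back -y [356.7 275.9] crop [640. 395.]
ptr0 top [326.3 252.3] crop [458. 254.]
ptr .042 [311.8 247.8] crop [371. 227.]
```

```bash
python3 - <<'E'
from h import *
c=load('sc2.png')
for y in (.008,.03,.019):
  for z in (.07,.084):
    for gx in (-.0193,-.0113,-.0033): print(y,z,gx,proj(c,[*G(gx,y),z]).round(1))
# rays for pointer & rider at assumed heights
for n,u,v,z in [('ptr now',311.2,248,.08),('rider top far-right corner',318,239,.084),('rider top L',310,240.5,.084),('rider bottom-left',310,246,.07),('bottom right',313,246,.07)]:
  p=ray(c,u,v,z)[:2]-O; print(n,(p@e).round(4),(p@nn).round(4))
t=load('top0.png');s=t['pixels'].max(2)[150:170,300:325]
for i,rw in enumerate(s): print(150+i,' '.join('%3d'%x for x in rw))
E
```

```text
0.008 0.07 -0.0193 [305.7 246.9]
0.008 0.07 -0.0113 [308.4 247.7]
0.008 0.07 -0.0033 [311.1 248.5]
0.008 0.084 -0.0193 [305.8 242.8]
0.008 0.084 -0.0113 [308.5 243.6]
0.008 0.084 -0.0033 [311.2 244.4]
0.03 0.07 -0.0193 [309.1 242.4]
0.03 0.07 -0.0113 [311.7 243.2]
0.03 0.07 -0.0033 [314.4 244. ]
0.03 0.084 -0.0193 [309.2 238.4]
0.03 0.084 -0.0113 [311.9 239.2]
0.03 0.084 -0.0033 [314.5 240. ]
0.019 0.07 -0.0193 [307.4 244.6]
0.019 0.07 -0.0113 [310.1 245.5]
0.019 0.07 -0.0033 [312.8 246.3]
0.019 0.084 -0.0193 [307.5 240.6]
0.019 0.084 -0.0113 [310.2 241.4]
0.019 0.084 -0.0033 [312.9 242.2]
ptr now 0.0009 -0.0013
rider top far-right corner 0.0034 0.0382
rider top L -0.0134 0.0224
rider bottom-left -0.0105 0.0167
bottom right -0.0032 0.0204
150 119 117 142 151 171 202 204 202 201 202 202 201 201 199 198 199 200 183  90  46  50 107 189 201 230
151 118 118 139 148 157 201 204 202 201 202 202 202 201 201 199 199 200 197  99  46  43  84 189 199 220
152 119 118 132 145 151 204 206 202 201 202 202 201 202 201 200 198 200 198 108  53  42  73 186 199 205
153 119 117 128 143 151 207 209 204 202
[... 1028 characters left out ...]
  81 103 115 116 122 123 125 142 143 143 142 148 196 188  92  46  50 110 192
164 118 119 117 114  85  76  95 133 144 145 141 142 143 147 146 145 144 149 198 201 100  46  43  86 190
165 118 117 117 115  99  98 125 175 180 175 151 145 151 174 178 177 176 178 201 200 109  55  49  76 177
166 119 117 116 117 120 129 149 206 205 201 181 177 179 200 206 204 203 202 202 195 137  94 101 128 165
167 119 116 116 117 129 146 154 205 206 203 198 197 195 195 195 192 188 186 180 174 148 125 128 140 145
168 126 121 117 115 122 147 153 182 188 185 179 175 169 163 154 150 145 140 136 133 127 123 118 114 111
169 193 179 131 115 115 146 152 144 144 141 135 133 130 123 118 113 110 108 108 109 120 132 135 127 111
```

```bash
python3 - <<'E'
from h import *
t=load('top0.png');s=t['pixels'].max(2)[132:145,310:328]
for i,rw in enumerate(s): print(132+i,' '.join('%3d'%x for x in rw))
def g(c,n,u,v,z): p=ray(c,u,v,z)[:2]-O; print(n,(p@e).round(4),(p@nn).round(4))
g(t,'body front edge',308,161.2,.084);g(t,'body back edge',308,155.9,.084);g(t,'tip',314.5,159,.080)
g(t,'ptr 138',318.9,138,.08);g(t,'ptr 139',318.9,139,.08)
c=load('sc2.png')
for gx in(-.004,-.008,-.012):
  print(gx,[proj(c,[*G(gx+dx,y),.084]).round(1) for dx in(-.008,.008) for y in (.02,.042)],'bot',[proj(c,[*G(gx+dx,.02),.07]).round(1) for dx in(-.008,.008)])
E
```

```text
132 201 201 200 200 202 199 199 197 196 199 199 199 200 201 202 200 199 200
133 201 199 200 201 201 186 181 168 168 192 199 199 216 228 229 229 236 240
134 200 201 201 202 199 155 125 101 105 171 196 203 245 254 254 253 254 254
135 199 200 200 200 200 136  70  46  57 137 188 203 250 255 255 255 254 254
136 198 198 198 200 199 139  74  59  75 127 186 201 241 254 255 255 254 254
137 201 198 197 200 206 184 155 155 186 203 223 225 236 249 255 255 253 250
138 201 200 205 224 228 218 195 182 203 207 204 204 205 221 238 245 232 225
139 201 199 189 199 200 183 160 138 126 123 133 136 142 188 191 215 241 246
140 202 199 170 143 138 136 102  83  67  73 127 136 143 215 219 223 248 255
141 202 200 188 171 147 141  91  48  33  49 121 141 152 230 202 205 218 239
142 200 201 199 197 180 174 123  59  39  49 117 165 181 238 221 223 241 243
143 200 199 200 201 202 199 154  76  45  54 121 189 202 240 252 252 255 255
144 200 199 200 201 202 202 183  90  46  51 109 190 202 234 255 255 255 254
body front edge -0.0176 0.0356
body back edge -0.0032 0.0335
tip -0.0124 0.0174
ptr 138 0.0441 -0.0027
ptr 139 0.0413 -0.0023
-0.004 [array([310.1, 241.1]), array([313.4, 236.7]), array([315.5, 242.7]), array([318.8, 238.3])] bot [array([310. , 245.2]), array([315.4, 246.8])]
-0.008 [array([308.8, 240.7]), array([312.1, 236.4]), array([314.2, 242.3]), array([317.4, 237.9])] bot [array([308.7, 244.8]), array([314. , 246.4])]
-0.012 [array([307.4, 240.3]), array([310.8, 236. ]), array([312.8, 241.9]), array([316.1, 237.5])] bot [array([307.3, 244.4]), array([312.7, 246. ])]
```

Two views put the rider 0.053–0.056 m from home, and the slide is now at about 0.044 m. I pull 9 mm more.

Call:
drive_tool --targets '[{"dp":[0,0,-3],"rotation":[0,0,0],"claw":1},{"dp":[0,0,-6],"rotation":[0,0,0],"claw":1},{"dp":[0,0,-9],"rotation":[0,0,0],"claw":1},{"dp":[0,0,-9],"rotation":[0,0,0],"claw":1}]'

```text
t: 8.1
ee_pos: [0.4515, -0.0706, 0.0466]
eef_rot: [0.076, 1.569, 0.207]
ft_force: [10.9, 2.7, -8.1]
gripper_width: 0.0134
```

```bash
python3 - <<'E'
from h import *
st()
c=snap('scene','sc3.png')
b=c['pixels'][225:265,290:335]
cv2.imwrite('pics/v3.png',cv2.resize(b,None,fx=14,fy=14,interpolation=cv2.INTER_CUBIC)[:,:,::-1])
E
```

```text
t 8.1 gx -0.209 gy 0.0 z 0.0466 f_e 11.19 [10.93  2.68 -8.07] w 0.013434476100855873
```

View pics/v3.png

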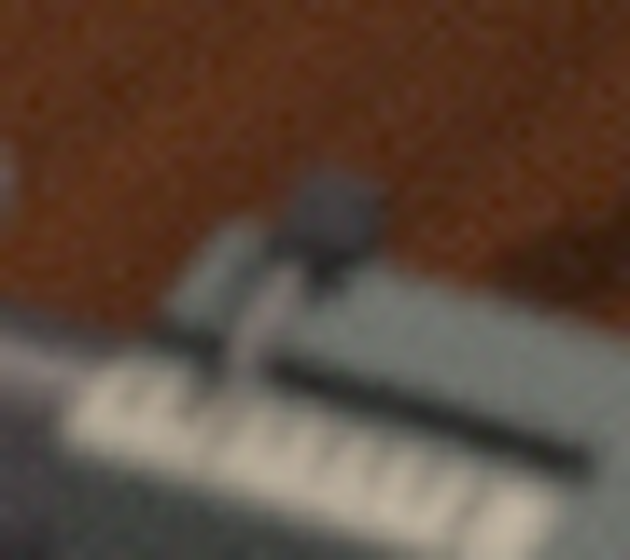

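The crop shows the pointer strip from (230,370) to (295,270). Its extension meets the rider's centre at about (328,210), so they are level within about 3 mm. I nudge 1 mm and hold.

Call:
drive_tool --targets '[{"dp":[0,0,-1],"rotation":[0,0,0],"claw":1},{"dp":[0,0,-1],"rotation":[0,0,0],"claw":1},{"dp":[0,0,-1],"rotation":[0,0,0],"claw":1},{"dp":[0,0,-1],"rotation":[0,0,0],"claw":1},{"dp":[0,0,-1],"rotation":[0,0,0],"claw":1}]'

```text
t: 8.57
ee_pos: [0.4507, -0.0707, 0.0466]
eef_rot: [0.095, 1.569, 0.226]
ft_force: [10.8, 4.0, -7.4]
gripper_width: 0.0136
```

Call:
drive_tool --targets '[{"dp":[0,0,0],"rotation":[0,0,0],"claw":1},{"dp":[0,0,0],"rotation":[0,0,0],"claw":1},{"dp":[0,0,0],"rotation":[0,0,0],"claw":1},{"dp":[0,0,0],"rotation":[0,0,0],"claw":1},{"dp":[0,0,0],"rotation":[0,0,0],"claw":1}]'

```text
t: 8.98
ee_pos: [0.4507, -0.0707, 0.0466]
eef_rot: [0.103, 1.569, 0.234]
ft_force: [12.3, 4.3, -7.2]
gripper_width: 0.0135
```

Call:
drive_tool --targets '[{"dp":[0,0,0],"rotation":[0,0,0],"claw":1},{"dp":[0,0,0],"rotation":[0,0,0],"claw":1},{"dp":[0,0,0],"rotation":[0,0,0],"claw":1},{"dp":[0,0,0],"rotation":[0,0,0],"claw":1},{"dp":[0,0,0],"rotation":[0,0,0],"claw":1}]'

```text
t: 9.4
ee_pos: [0.4508, -0.0707, 0.0466]
eef_rot: [0.09, 1.569, 0.221]
ft_force: [11.5, 3.5, -7.4]
gripper_width: 0.0138
```

Call:
drive_tool --targets '[{"dp":[0,0,0],"rotation":[0,0,0],"claw":1},{"dp":[0,0,0],"rotation":[0,0,0],"claw":1},{"dp":[0,0,0],"rotation":[0,0,0],"claw":1},{"dp":[0,0,0],"rotation":[0,0,0],"claw":1},{"dp":[0,0,0],"rotation":[0,0,0],"claw":1}]'

```text
t: 9.82
ee_pos: [0.4508, -0.0707, 0.0466]
eef_rot: [0.1, 1.569, 0.231]
ft_force: [11.3, 3.5, -7.5]
gripper_width: 0.0134
```

Call:
drive_tool --targets '[{"dp":[0,0,0],"rotation":[0,0,0],"claw":1},{"dp":[0,0,0],"rotation":[0,0,0],"claw":1},{"dp":[0,0,0],"rotation":[0,0,0],"claw":1},{"dp":[0,0,0],"rotation":[0,0,0],"claw":1},{"dp":[0,0,0],"rotation":[0,0,0],"claw":1}]'

```text
t: 10.23
ee_pos: [0.4508, -0.0707, 0.0466]
eef_rot: [0.108, 1.569, 0.239]
ft_force: [11.8, 3.3, -7.6]
gripper_width: 0.0137
```

Call:
drive_tool --targets '[{"dp":[0,0,0],"rotation":[0,0,0],"claw":1},{"dp":[0,0,0],"rotation":[0,0,0],"claw":1},{"dp":[0,0,0],"rotation":[0,0,0],"claw":1},{"dp":[0,0,0],"rotation":[0,0,0],"claw":1},{"dp":[0,0,0],"rotation":[0,0,0],"claw":1}]'

```text
t: 10.65
ee_pos: [0.4508, -0.0707, 0.0466]
eef_rot: [0.103, 1.569, 0.234]
ft_force: [11.2, 3.8, -7.4]
gripper_width: 0.0139
```

```bash
python3 - <<'E'
from h import *
st()
c=snap('scene','sc4.png');d=snap('top','top4.png')
V=c['pixels'].max(2)[236:256,300:322]
for i,rw in enumerate(V): print(236+i,' '.join('%3d'%x for x in rw))
V=d['pixels'].max(2)[152:166,303:326]
for i,rw in enumerate(V): print(152+i,' '.join('%3d'%x for x in rw))
E
```

```text
t 10.65 gx -0.2097 gy 0.0001 z 0.0466 f_e 11.57 [11.17  3.76 -7.4 ] w 0.013897218104763298
236  91  91  86  85  88  84  85  83  80  77  83  74  76  80  83  76  86  78  80  77  78  81
237  86  89  85  87  83  87  84  83  80  81  76  75  74  77  81  80  79  77  75  79  81  81
238  89  87  81  86  86  81  82  82  80  81  75  70  69  69  70  66  74  69  80  81  77  78
239  91  85  85  87  85  84  79  81  79  72  75  70  68  67  68  65  66  69  78  81  73  79
240  85  84  83  81  81  80  85  85  83  78  69  65  60  65  62  61  58  68  78  73  77  77
241  89  86  85  81  81  83  95  98  83  74  55  54  61  63  59  59  52  68  78  81  81  78
242  84  79  79  83  86  97  99  95  83  61  53  49  49  52  61  48  53  69  72  83  86  87
243  82  83  77  85  89  99  92  86  80  71  68  60  44  45  51  62  66  77  86  82  87  83
244  81  82  87  89 102 102  89  80  80  85  91  71  48  45  58  78  93  92 100  95  91  91
245  79  83  88  96 105  98  85  85  93 109 107  78  58  63  80  97 107 107 107 107  99  94
246  77  81  94 102 100  91  85  92 113 121 111  86  79  84 101 112 116 115 114 111 110 1
[... 1474 characters left out ...]
 200 192 165 150 142 136 136
159 109 103 121 118 113 112 112 111 111 103  94  88 108 132 133 128 113 103  87  85 113 126 131
160 102  98 121 119 115 114 114 110 110 105  87 106 123 131 135 132  86  45  35  42  97 133 138
161 101  93 111 104  99  97  94  91  88  93 115 135 138 139 139 140 100  51  35  44 104 163 172
162 103  86  84  76  73  76  77  83  84  94 132 140 139 139 141 166 139  70  42  52 118 186 195
163 108  83  66  77  98 110 114 117 119 121 136 139 138 137 143 190 180  89  44  48 106 186 193
164 110  81  73  92 127 139 139 137 137 138 141 141 139 139 145 191 194  96  44  41  82 183 193
165 111  95  95 120 169 173 170 146 141 144 168 172 170 169 172 193 193 104  52  47  73 169 192
```

The numeric patches from both cameras agree. In the top view the pointer is at row ≈157.7 and the rider tip at ≈158.3, so they are level within about 2 mm. It was held for about 2.5 s at around 11.6 N. Now I ease it home slowly.

Call:
drive_tool --targets '[{"dp":[0,0,4],"rotation":[0,0,0],"claw":1},{"dp":[0,0,8],"rotation":[0,0,0],"claw":1},{"dp":[0,0,12],"rotation":[0,0,0],"claw":1},{"dp":[0,0,16],"rotation":[0,0,0],"claw":1},{"dp":[0,0,20],"rotation":[0,0,0],"claw":1}]'

```text
t: 11.17
ee_pos: [0.4705, -0.0682, 0.0465]
eef_rot: [0.084, 1.569, 0.215]
ft_force: [8.1, 3.0, -5.7]
gripper_width: 0.0137
```

Call:
drive_tool --targets '[{"dp":[0,0,4],"rotation":[0,0,0],"claw":1},{"dp":[0,0,8],"rotation":[0,0,0],"claw":1},{"dp":[0,0,12],"rotation":[0,0,0],"claw":1},{"dp":[0,0,16],"rotation":[0,0,0],"claw":1},{"dp":[0,0,20],"rotation":[0,0,0],"claw":1}]'

```text
t: 11.58
ee_pos: [0.4902, -0.0656, 0.0466]
eef_rot: [0.085, 1.57, 0.216]
ft_force: [4.9, 1.7, -3.3]
gripper_width: 0.0139
```

Call:
drive_tool --targets '[{"dp":[0,0,4],"rotation":[0,0,0],"claw":1},{"dp":[0,0,8],"rotation":[0,0,0],"claw":1},{"dp":[0,0,12],"rotation":[0,0,0],"claw":1},{"dp":[0,0,16],"rotation":[0,0,0],"claw":1},{"dp":[0,0,20],"rotation":[0,0,0],"claw":1}]'

```text
t: 12.0
ee_pos: [0.5094, -0.0632, 0.0463]
eef_rot: [-3.053, 1.57, -2.922]
ft_force: [-0.2, -0.6, -1.8]
gripper_width: 0.0138
```

Call:
drive_tool --targets '[{"dp":[0,0,3],"rotation":[0,0,0],"claw":1},{"dp":[0,0,6],"rotation":[0,0,0],"claw":1},{"dp":[0,0,8],"rotation":[0,0,0],"claw":1},{"dp":[0,0,8],"rotation":[0,0,0],"claw":1},{"dp":[0,0,8],"rotation":[0,0,0],"claw":1}]'

```text
t: 12.42
ee_pos: [0.5172, -0.0621, 0.0463]
eef_rot: [3.014, 1.57, -3.138]
ft_force: [-0.8, -0.3, -2.6]
gripper_width: 0.0136
```

```bash
python3 -c "
from h import *
st()
V=snap('top','top5.png')['pixels'].max(2)[132:145,310:328];print(V[:,7:9].T)
t=load('top0.png')
cr=[ray(t,*q,.07)[:2] for q in [(395,181),(474,178),(486,263),(405,267)]];C=np.mean(cr,0);print(C)
goal([.475,-.345,.17],np.radians(94))"
```

```text
t 12.4167 gx -0.1428 gy -0.0001 z 0.0463 f_e -0.86 [-0.82 -0.35 -2.56] w 0.013590920080461099
[[190 162  98  43  58 149 177 133  80  67  99 113 117]
 [190 162 101  56  72 181 197 122  65  52  87 109 115]]
[ 0.48277557 -0.34436727]
t 12.4667 pos [ 0.5171 -0.0621  0.0464] dp [-123.6 -274.9  -78.8] rot [ 3.52 -0.01  0.  ] q [-0.17 -0.12  1.96 -0.    1.3  -1.87]
```

The slide is home, with the pointer back at row 138 as at the start. Now I lift and go to the crate.

Call:
drive_tool --targets '[{"dp":[-20,0,0],"rotation":[0,0,0],"claw":1},{"dp":[-45,0,0],"rotation":[0,0,0],"claw":1},{"dp":[-80,0,0],"rotation":[0,0,0],"claw":1},{"dp":[-115,0,0],"rotation":[0,0,0],"claw":1},{"dp":[-130,0,0],"rotation":[0,0,0],"claw":1}]'

```text
t: 12.88
ee_pos: [0.5181, -0.0623, 0.1813]
eef_rot: [-0.313, 1.566, -0.182]
ft_force: [0.5, -0.5, -2.4]
gripper_width: 0.0139
```

Call:
drive_tool --targets '[{"dp":[0,-280,-60],"rotation":[3.5,0,0],"claw":1},{"dp":[0,-280,-60],"rotation":[3.5,0,0],"claw":1},{"dp":[0,-280,-60],"rotation":[3.5,0,0],"claw":1},{"dp":[0,-280,-60],"rotation":[3.5,0,0],"claw":1},{"dp":[0,-280,-60],"rotation":[3.5,0,0],"claw":1}]'

```text
t: 13.3
ee_pos: [0.4999, -0.2716, 0.1766]
eef_rot: [-0.597, 1.57, -0.527]
ft_force: [0.8, 0.4, -2.1]
gripper_width: 0.0137
```

```bash
python3 -c "
from h import *
goal([.494,-.343,.17],np.radians(93))"
```

```text
t 13.3 pos [ 0.4999 -0.2716  0.1766] dp [  6.6 -70.8 -10.9] rot [1.02 0.02 0.01] q [-0.54 -0.1   1.73  0.    1.51 -2.18]
```

Call:
drive_tool --targets '[{"dp":[0,-35,-8],"rotation":[1,0,0],"claw":1},{"dp":[0,-50,-8],"rotation":[1,0,0],"claw":1},{"dp":[0,-50,-8],"rotation":[1,0,0],"claw":1},{"dp":[0,-50,-8],"rotation":[1,0,0],"claw":1},{"dp":[0,-50,-8],"rotation":[1,0,0],"claw":1}]'

```text
t: 13.72
ee_pos: [0.4962, -0.3195, 0.1764]
eef_rot: [1.756, 1.57, 1.809]
ft_force: [0.5, 0.1, -1.6]
gripper_width: 0.0138
```

```bash
python3 -c "
from h import *
goal([.494,-.343,.032],np.radians(93))
c=snap('wrist','w5.png');cv2.imwrite('pics/v5.png',c['pixels'][:,:,::-1])"
```

```text
t 13.7167 pos [ 0.4962 -0.3195  0.1764] dp [144.4 -23.4  -3.5] rot [ 0.04 -0.   -0.02] q [-0.62 -0.05  1.68  0.    1.51 -2.24]
```

View pics/v5.png

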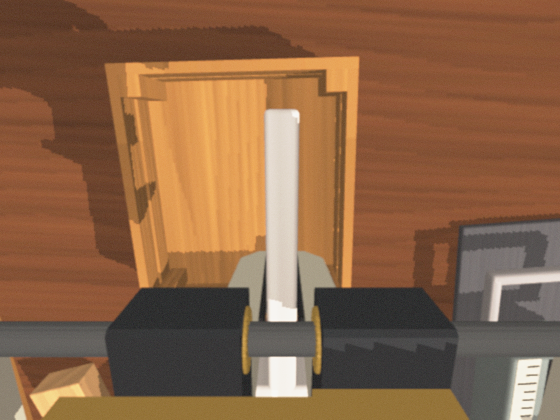

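The wrist view shows the hanger over the crate, whose inner walls are at columns of about 160 and 340. It needs to go about 23 mm to the left, then down.

Call:
drive_tool --targets '[{"dp":[0,-23,-3],"rotation":[0,0,0],"claw":1},{"dp":[30,-23,-3],"rotation":[0,0,0],"claw":1},{"dp":[60,-23,-3],"rotation":[0,0,0],"claw":1},{"dp":[90,-23,-3],"rotation":[0,0,0],"claw":1},{"dp":[115,-23,-3],"rotation":[0,0,0],"claw":1}]'

```text
t: 14.18
ee_pos: [0.4943, -0.3418, 0.0596]
eef_rot: [2.284, 1.57, 2.338]
ft_force: [0.2, -0.6, -3.4]
gripper_width: 0.014
```

Call:
drive_tool --targets '[{"dp":[8,0,0],"rotation":[0,0,0],"claw":1},{"dp":[16,0,0],"rotation":[0,0,0],"claw":1},{"dp":[20,0,0],"rotation":[0,0,0],"claw":1},{"dp":[20,0,0],"rotation":[0,0,0],"claw":1},{"dp":[20,0,0],"rotation":[0,0,0],"claw":1}]'

```text
t: 14.6
ee_pos: [0.495, -0.3435, 0.0428]
eef_rot: [-0.704, 1.569, -0.651]
ft_force: [-0.3, 0.1, -2.2]
gripper_width: 0.0141
```

Call:
drive_tool --targets '[{"dp":[4,0,0],"rotation":[0,0,0],"claw":1},{"dp":[7,0,0],"rotation":[0,0,0],"claw":1},{"dp":[7,0,0],"rotation":[0,0,0],"claw":1}]'

```text
t: 14.85
ee_pos: [0.4942, -0.3433, 0.0341]
eef_rot: [2.57, 1.571, 2.622]
ft_force: [0.1, -0.2, -2.6]
gripper_width: 0.0139
```

Call:
drive_tool --targets '[{"dp":[2,0,0],"rotation":[0,0,0],"claw":1},{"dp":[4,0,0],"rotation":[0,0,0],"claw":1},{"dp":[4,0,0],"rotation":[0,0,0],"claw":1}]'

```text
t: 15.1
ee_pos: [0.4942, -0.3432, 0.03]
eef_rot: [2.437, 1.57, 2.49]
ft_force: [-0.4, 0.0, -1.9]
gripper_width: 0.0135
```

Call:
drive_tool --targets '[{"dp":[2,0,0],"rotation":[0,0,0],"claw":1},{"dp":[2,0,0],"rotation":[0,0,0],"claw":1},{"dp":[2,0,0],"rotation":[0,0,0],"claw":1}]'

```text
t: 15.35
ee_pos: [0.4945, -0.3435, 0.0286]
eef_rot: [-0.807, 1.57, -0.754]
ft_force: [0.8, -0.8, -0.7]
gripper_width: 0.0135
```

Call:
drive_tool --targets '[{"dp":[0,0,0],"rotation":[0,0,0],"claw":0.5},{"dp":[0,0,0],"rotation":[0,0,0],"claw":0.5},{"dp":[0,0,0],"rotation":[0,0,0],"claw":0.5},{"dp":[0,0,0],"rotation":[0,0,0],"claw":0.5},{"dp":[0,0,0],"rotation":[0,0,0],"claw":0.5}]'

```text
t: 15.77
ee_pos: [0.4944, -0.3433, 0.0285]
eef_rot: [-0.754, 1.571, -0.701]
ft_force: [0.8, 0.1, 0.4]
gripper_width: 0.0425
```

Call:
drive_tool --targets '[{"dp":[-30,0,0],"rotation":[0,0,0],"claw":0.5},{"dp":[-65,0,0],"rotation":[0,0,0],"claw":0.5},{"dp":[-100,0,0],"rotation":[0,0,0],"claw":0.5},{"dp":[-140,0,0],"rotation":[0,0,0],"claw":0.5},{"dp":[-170,0,0],"rotation":[0,0,0],"claw":0.5}]'

```text
t: 16.18
ee_pos: [0.4945, -0.3434, 0.2018]
eef_rot: [-0.71, 1.569, -0.657]
ft_force: [-0.6, -0.7, 0.4]
gripper_width: 0.0465
```

Call:
drive_tool --targets '[{"dp":[0,0,0],"rotation":[0,0,0],"claw":0.5},{"dp":[0,0,0],"rotation":[0,0,0],"claw":0.5},{"dp":[0,0,0],"rotation":[0,0,0],"claw":0.5},{"dp":[0,0,0],"rotation":[0,0,0],"claw":0.5},{"dp":[0,0,0],"rotation":[0,0,0],"claw":0.5}]'

```text
t: 16.6
ee_pos: [0.494, -0.3431, 0.1969]
eef_rot: [2.429, 1.569, 2.482]
ft_force: [-0.3, 0.6, 0.2]
gripper_width: 0.0465
```

```bash
python3 -c "
from h import *
st()
c=snap('scene','sc6.png');w=snap('wrist','w6.png')
im=np.hstack([c['pixels'],w['pixels']]);cv2.imwrite('pics/v6.png',cv2.resize(im,None,fx=.71,fy=.71,interpolation=cv2.INTER_AREA)[:,:,::-1])"
```

```text
t 16.6 gx -0.2024 gy -0.2756 z 0.1969 f_e -0.18 [-0.26  0.63  0.2 ] w 0.046514825151091656
```

View pics/v6.png

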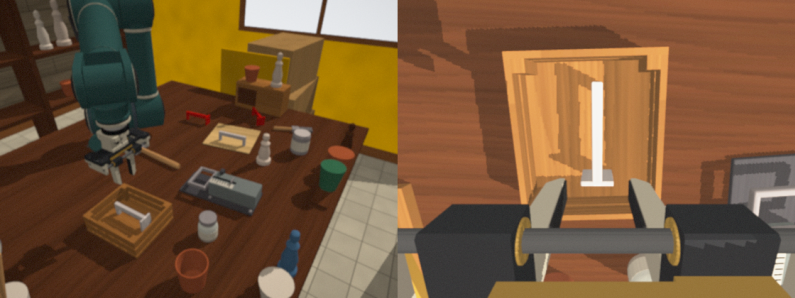

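The composite shows the hanger standing upright in the crate (bar at about x 597, y 85–185) and released. The gripper is clear, the gauge is home, and the handle, figurine and jars are in place.

```bash
python3 -c "
from bench import r
print(r.job_done())"
```

```text
the job is handed in; nothing more can be done
None
```

The proof test is done and the job is handed in; it gave no verdict. The arm's clock read about 17 s at the end, out of 64 s.

- **Pull and hold:** I hooked the hanger's lip behind the stirrup bar and pulled the slide about 53 mm. I held it there for about 2.5 s at about 11–12 N.
- **Level with the rider:** The scene and top views put the pointer within about 2–3 mm of the rider, not past it by a centimetre. My estimates of the rider's setting differed slightly: about 53 mm from the scene view and 55–57 mm from the top view. The difference is within the 6 mm allowed.
- **Return:** I let the slide back at about 50 mm/s. The pointer came back to its starting pixel row, so the slide is home.
- **Crate:** The last picture shows the hanger standing inside the slatted crate, released. The gripper is well above it and nothing is touching the arm.
- **Other items:** The handle, figurine and jar look unmoved in that picture. The rider's pixels in the top view were unchanged during the hold. I checked these by eye or pixel pattern and did not re-measure their positions.

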